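# Hang the desk cup on the pinboard rail by its side slot

### The arm

A 6-joint arm with a two-finger parallel gripper is mounted at the origin on a cart in front of the work surface, level with it; the furniture and walls round the work are solid. World frame = base frame: x ahead of the robot, y to its left, z up, the work surface at z = 0. Lengths are in mm, angles in degrees, forces in N, time in s.
With the tool pointing down it reaches from about 225 to 725 mm from the base axis. Payload 3.1 kg.
Tool frame: the origin (TCP) lies between the finger pads; the fingertips stand 19 mm ahead of it and the grasp point (between the pads) is the TCP; z points along the fingers, y is the line along which they close (so a half turn about z gives the same grasp; the last joint's range is limited). The gripper opens to 85 mm and grips with 20 to 120 N. Pads are 22 mm wide; open, the fingers measure 114 mm over their backs; the gripper's body (76 mm by 85 mm) begins 54 mm behind the grasp point. The pads swing forward as they close: fully open they stand 13 mm farther back than shut.
Start: joints at [64.527, 2.75, 5.684, 92.934, 0, 82.678], TCP at [163.559, 498.865, 250.312] pointing down, gripper open.
Joint ranges: [-166.93, 166.93], [-56.73, 111.36], [-69.38, 81.34], [-121.58, 131.49], [-85.45, 84.26], [-180, 180]. Speed limits (degrees/s): [159.86, 159.86, 180, 180, 180, 180].

### API

Orientations are given as a 3x3 rotation matrix whose columns are the frame's x, y, z axes.
In Python, from plant import * gives the robot as it stands.
- The arm moves only by the tool carry_out, never from a script. Its argument "rows" is one flat list of numbers, 5 for each row, row after row: the shift along the tool's x, y, z normalised to -1 to 1, where 1 is 0.05 m, then the turn about the tool's z normalised to -1 to 1, where 1 is 6 degrees, then the opening, from 0 (shut) to 1 (fully open). A call has 1 to 12 rows; each row shifts and turns the commanded pose from where the row before left it, along the tool's axes as they then stand; what a row does not reach is not made up. A row lasts 1/8 s, in which the tool goes at most 62.5 mm and 10.7 degrees, less where a joint would pass 70% of its speed; a pose out of reach is approached as far as the arm can. A call with a number of a shift or a turn outside -1 to 1 is refused whole. A call with a gripper value outside its range is refused whole. The fingers move at their own pace and stop on an object; "newtons" is the grip in N (left out, the last holds). Time passes only in rows, so rows that do not move let the fingers close. It gives the time, the measured TCP pose, the force, the opening and the grip force at its end, in the units of the state.
- observe(): the state, without advancing time (a new reading comes with each control period).
- camera(name): name is "scene" or "top" or "wrist"; returns a dict with "color" (400x640x3 uint8, blue, green, red), "K" (3x3 intrinsics, pixels), "rvec" (rotation vector, rad) and "tvec" (3), from world to camera coordinates, as OpenCV has them. Camera axes: x right, y down, z forward; pixel columns grow to the right and rows downward; lengths in mm; the calibration is good to about 2 mm. A picture is of the moment at which its call begins. There is no depth.
- hand_in(): hands the job in; it is judged then, once.
Trained networks look in a picture, given as the dict that the camera call returned (one of the last four; its "shot" number tells which), for a name from the list of things; names that differ only in an ending like _2 or _b are one class to them, and where a whole thing is asked for, a point or a joint stands for the part that bears it (a point fixed in the world has none). Each returns a list of dicts, best first, with "conf" (0 to 1); they miss things now and then, are a little off and sometimes report something else, mostly with a low value. They report only what shows in the picture. A call takes as long as a camera call.
- recognise(picture, target): "point" ([x, y, z] in mm, in world coordinates, good to about 4 mm: the middle of the surface that is visible of it).
- trace(picture, target): "pixels" (400x640 bool, what is visible of it).
- mark_of(picture, target): "point" ([x, y, z] in mm, in world coordinates, good to about 4 mm: a listed point, or the origin of a listed thing).
The state is a dict: "clock": time; "qpos": joint angles; "joint_velocities": joint speeds; "tau": joint torques, N m; "tool_pos": TCP position; "orientation": TCP orientation; "ft_force": force on the tool from outside, world axes, zero at the start; "torque": the same for the moment, N m; "grip_width": finger opening in mm; "gripper_force": force on a finger pad.
Only numpy, scipy, OpenCV 4.12 (cv2) and the standard library are available. Lean on these libraries where they do the work, as an engineer would, in place of code of your own. Each camera call takes 0.05 s, during which the arm holds its last target. There are 200 camera calls.

### The job

Hang the loose grey cup on the free right-hand stud of the pinboard's rail, the way its twin hangs on the left one: slide the slot in its back plate sideways over the stud, then let it down until the stud is home in the notch and let go. The rail may be clamped at any height, so feel for the stud and never force it; leave the other things on the desk where they are.

Things in the scene. Friction and masses are not known exactly. Their poses are not given: they have to be found in the camera images.
- cup_center (a point): Centre of the loose grey metal cup (0.14 to 0.22 kg) on the desk, 48 mm above its underside. x to its back, y to its left, z up. Cup 50 (x) by 54 (y) by 96 high, open on top; grip its plain side walls (y = -27, +27). Behind it, held by folds at top and bottom, a back plate: x 38 to 43, y -27 to 27, z -26 to 40. The pocket between cup and plate (x 25 to 38) takes the stud's head.
- cup_slot (a point): On the cup: middle of the mouth of the back plate's slot, at the plate's left edge (27 mm left, 40.5 behind, 7.5 above the cup's centre), same axes. The level slot is 11 mm high (z -5.5 to +5.5) and 33 long, to y = -33 here. Below it the plate runs on 20 mm to the left as a tongue (z -21.5 to -5.5), its top edge level with the slot's lower edge: a stud resting on it slides into the slot.
- cup_notch (a point): On the cup: where the stud's axis lies once home (0 left, 40.5 behind, 22 mm above the cup's centre). The notch is 12 mm wide and rises 13 mm from the inner end of the slot (the axis is 14.5 mm above the slot's middle); its top edge rests on the stud's neck. So hung, the cup leans forward a few degrees at most.
- stand: Wood-framed cork pinboard, fixed on the desk, 350 mm wide, 176 high, base 96 deep. Origin: centre of its underside; x to its back, y to its left, z up. Across its front an aluminium rail, 60 high, front face at x = -15 mm; clamp knobs (y = -156, +156, 11 proud). Two steel studs on it: the free one at y = -50, one with a twin cup with pens at y = +100. More than 20 N on rail or studs damages them.
- stud_low (a point): Fixed point of the stand (not of the rail): where the middle of the free stud's neck is when the rail is clamped lowest, 112 mm over the desk. The true stud is 0 to 46 mm straight above; the rail's height is not tracked. Axes as the stand. Stud: neck 8 mm diameter, 9 long from the rail's face (x +4.5 to -4.5), then a head 22 diameter, 6 thick. The cup's 5 mm plate goes between head and rail.
- glue_stick: glue stick standing on its end, 26 mm across, 86 mm tall; bystander
- spectacle_case: brown spectacle case, 62 x 159 x 42 mm; bystander
- mug: orange mug, 81 x 113 x 101 mm; bystander

How it is judged:
By the outcome, as a careful person would: the job done as asked, in the order asked, and still so for the second after the job is handed in, with the robot touching nothing.
It also fails if it takes over 58 s, if anything falls off the work surface, if the arm or the gripper's body presses on something with over 40 N, if the wrist force passes 120 N, or if a joint passes its speed limit or range.

## Working session

There is one attempt and no reset: what is moved stays moved. The work goes in short steps, Python scripts to look and compute and a tool call to move; the robot and the scene stay as the last step left them, time stands still between calls to the robot, and variables do not carry over. Pictures are saved under pics/ and viewed, at most 10 in all, crops included, and the job is handed in when it is done.

Besides the shell and the picture viewer there is one more tool, called after ">>>" as name(argument=value, ...) on one line, values as JSON. carry_out: Moves the arm, as the interface text tells. Its arguments: {"type":"object","properties":{"rows":{"type":"array"},"newtons":{"type":"number"}},"required":["rows"]}

```bash
mkdir -p pics
cat > h.py <<'E'
from plant import *
import numpy as np, cv2
def mk(pic,names,f=None):
    f=f or mark_of
    for n in names:
        for d in f(pic,n)[:2]: print(n,np.round(d['point'],1),round(d['conf'],2))
def proj(p,pt): return cv2.projectPoints(np.float64(pt).reshape(-1,1,3),p['rvec'],p['tvec'],p['K'],None)[0].reshape(-1,2)
E
python3 - <<'E'
from h import *
s=observe()
print(s['clock'],s['tool_pos'],np.round(s['orientation'],3),s['ft_force'],s['grip_width'])
a=camera('scene');b=camera('top')
cv2.imwrite('pics/a.png',a['color']);cv2.imwrite('pics/b.png',b['color'])
N=['cup_center','cup_slot','cup_notch','stand','stud_low','glue_stick','spectacle_case','mug']
for p in(a,b): mk(p,N);print()
E
```

```text
0.0 [163.31347017 498.35166062 249.10743736] [[-0.95   0.312 -0.001]
 [ 0.312  0.95  -0.002]
 [ 0.    -0.002 -1.   ]] [ 0.40494459 -0.13186292  0.28695842] 85.33941544142375
cup_center [425.2 -57.4  49.3] 0.69
cup_slot [474.9 -50.1  54.4] 0.72
cup_notch [461.9 -73.2  72.3] 0.88
stud_low [646.5 -41.9 109.8] 0.56
glue_stick [589.5 251.9  -1.3] 0.73
spectacle_case [ 4.204e+02 -3.458e+02  1.000e-01] 0.93
mug [640.7 366.1   2.4] 0.87

cup_center [424.2 -57.1  48.7] 0.8
cup_slot [473.2 -48.3  54.7] 0.67
cup_notch [462.6 -73.   69.7] 0.61
stand [675.3   7.    1.7] 0.89
stud_low [648.1 -41.4 112.9] 0.69
glue_stick [596.9 256.5   1.4] 0.57
mug [638.8 370.7   0.8] 0.72
```

View pics/a.png

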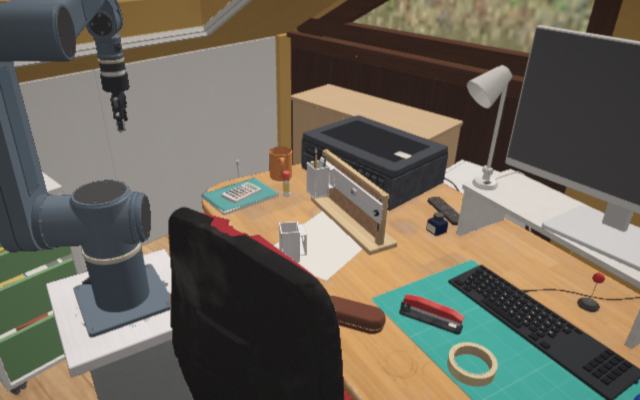

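View pics/b.png

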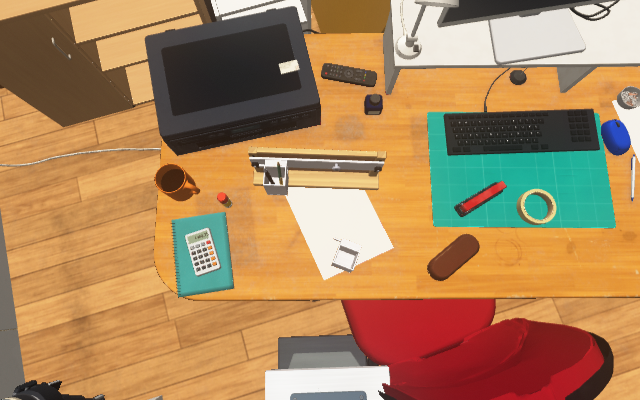

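The scene shows the loose cup near (292,240) with its back to the stand, and the stand at about (355,195). In the top view the cup is near (345,255) and the free stud near (336,166). I'll go above the cup and take a close look.

>>> carry_out(rows=[-0.76, -0.81, 0, 0, 1, -0.76, -0.81, 0, 0, 1, -0.76, -0.81, 0, 0, 1, -0.76, -0.81, 0, 0, 1, -0.76, -0.81, 0, 0, 1, -0.76, -0.81, 0, 0, 1, -0.76, -0.81, 0, 0, 1, -0.76, -0.81, 0, 0, 1, -0.76, -0.81, 0, 0, 1, -0.76, -0.81, 0, 0, 1, -0.76, -0.81, 0, 0, 1, 0, 0, 0, 1, 1])

```text
clock: 2.4
tool_pos: [422.9, -58.1, 249.7]
orientation: [[-0.909, 0.417, -0.0], [0.417, 0.909, -0.001], [0.0, -0.001, -1.0]]
ft_force: [-1.4, 1.8, -1.1]
grip_width: 85.2
gripper_force: 0.0
```

Run:
```python
from h import *
s=observe()
print(s['clock'],s['tool_pos'],np.round(s['orientation'],3),s['ft_force'])
w=camera('wrist');cv2.imwrite('pics/w1.png',w['color'])
N=['cup_center','cup_slot','cup_notch','stand','stud_low']
mk(w,N)
R=cv2.Rodrigues(w['rvec'])[0];print(-R.T@w['tvec'].ravel(),R.T[:,2])
```

```text
2.4 [422.91117527 -58.07180319 249.71934265] [[-0.909  0.417 -0.   ]
 [ 0.417  0.909 -0.001]
 [ 0.    -0.001 -1.   ]] [-1.38227537  1.83703334 -1.11394018]
cup_center [425.7 -60.1  45.6] 0.94
cup_slot [472.6 -49.9  53.2] 0.58
cup_slot [428.2 -56.   45.1] 0.22
cup_notch [458.9 -71.3  67.8] 0.93
stud_low [652.3 -42.4 112.1] 0.94
stud_low [ 427.8 -347.3   -0. ] 0.37
[346.39909654 -22.60128423 373.31122162] [ 0.29650317 -0.13578924 -0.94532913]
```

View pics/w1.png

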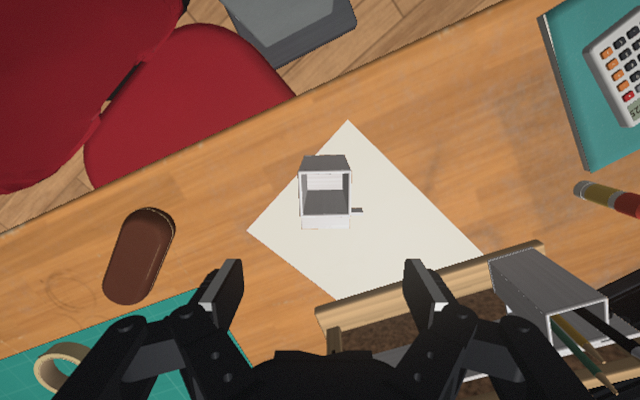

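The wrist view shows the cup at (325,190), square with the image, so the gripper yaw already matches. The stand's front edge runs from (318,310) to (540,245). Descending to grip.

>>> carry_out(rows=[0, 0, 0.9, 0, 1, 0, 0, 0.9, 0, 1, 0, 0, 0.8, 0, 1, 0, 0, 0.6, 0, 1, 0, 0, 0.28, 0, 1, 0, 0, 0, 0, 1])

```text
clock: 3.45
tool_pos: [421.4, -54.1, 75.8]
orientation: [[-0.913, 0.408, -0.001], [0.408, 0.913, 0.0], [0.001, -0.0, -1.0]]
ft_force: [-0.1, 0.4, -0.7]
grip_width: 85.4
gripper_force: 0.0
```

>>> carry_out(rows=[0, 0, 0, 0, 0.4, 0, 0, 0, 0, 0.4, 0, 0, 0, 0, 0.4, 0, 0, 0, 0, 0.4, 0, 0, 0, 0, 0.4, 0, 0, 0, 0, 0.4], newtons=60)

```text
clock: 4.2
tool_pos: [423.4, -55.2, 78.2]
orientation: [[-0.912, 0.409, 0.003], [0.409, 0.912, -0.001], [-0.004, 0.0, -1.0]]
ft_force: [-1.3, -1.8, 6.3]
grip_width: 53.2
gripper_force: 64.0
```

>>> carry_out(rows=[0, 0, -0.3, 0, 0.4, 0, 0, -0.8, 0, 0.4, -0.2, 0, -1, -1, 0.4, -0.5, 0, -1, -1, 0.4, -0.8, -0.5, -1, -1, 0.4, -0.9, -0.8, -1, 0, 0.4, -0.9, -0.8, 0, 0, 0.4, 0, 0, 0, 0, 0.4, 0, 0, 0, 0, 0.4])

```text
clock: 5.32
tool_pos: [557.8, -176.5, 315.5]
orientation: [[-0.994, 0.108, -0.003], [0.108, 0.994, 0.002], [0.003, 0.001, -1.0]]
ft_force: [-0.2, 0.4, -1.3]
grip_width: 52.8
gripper_force: 63.7
```

Run:
```python
from h import *
s=observe()
print(s['clock'],s['tool_pos'],np.round(s['orientation'],3),s['ft_force'],s['grip_width'])
w=camera('wrist');t=camera('top');c=camera('scene')
import pickle;pickle.dump((w,t,c),open('p.pkl','wb'))
for p in (w,t,c): mk(p,['stand','stud_low','cup_center','cup_notch','cup_slot']);print()
tc=cv2.resize(t['color'][130:210,230:410],None,fx=4,fy=4,interpolation=cv2.INTER_CUBIC)
cc=cv2.resize(c['color'][130:260,290:420],None,fx=4,fy=4,interpolation=cv2.INTER_CUBIC)[:,:520]
W=np.zeros((600,800,3),np.uint8);W[:320,:720]=tc
cv2.imwrite('pics/t2.png',W[:320]);cv2.imwrite('pics/c2.png',cc);cv2.imwrite('pics/w2.png',w['color'])
```

```text
5.325 [ 557.83715726 -176.49818234  315.51246794] [[-0.994  0.108 -0.003]
 [ 0.108  0.994  0.002]
 [ 0.003  0.001 -1.   ]] [-0.16692744  0.43998142 -1.27685295] 52.80294866833435
stand [671.7   8.7   5.7] 0.83
stud_low [649.3 -37.  113.1] 0.93
cup_center [ 561.2 -178.4  282.2] 0.75
cup_notch [ 595.3 -180.8  305.8] 0.86
cup_slot [ 604.8 -156.   291.4] 0.66
cup_slot [589.6 257.5   1.2] 0.66

stand [675.3   5.    3.8] 0.95
stud_low [648.8 -47.7 112. ] 0.93
cup_center [ 556.2 -176.   283.9] 0.5
cup_notch [ 598.5 -179.7  308. ] 0.77
cup_slot [ 597.3 -156.8  296.2] 0.54
cup_slot [675.4   1.9   4.7] 0.36

stand [671.6   7.4  -2. ] 0.79
stud_low [649.5 -43.5 107.2] 0.97
cup_center [ 557.9 -177.   288.5] 0.82
cup_center [638.3 366.8   3. ] 0.52
cup_notch [ 597.3 -179.1  310.9] 0.61
cup_slot [ 603.2 -154.2  290.8] 0.87
```

View pics/w2.png

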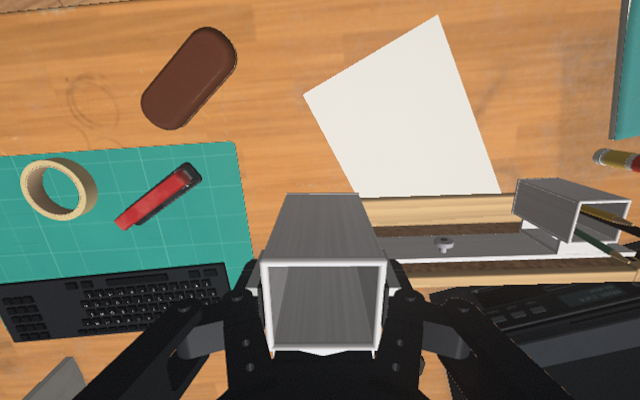

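View pics/c2.png

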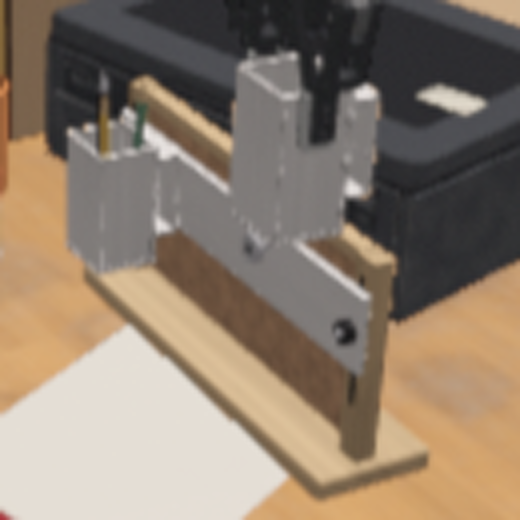

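The wrist view shows the stud head at about (444,243), the base front edge from (365,198) to (500,194), and the cup upright in the grip. The scene crop puts the stud at about (354,191) full-frame, partly behind the cup. I'll enlarge the wrist view around the rail.

Run:
```python
from h import *
import pickle
w,t,c=pickle.load(open('p.pkl','rb'))
cv2.imwrite('pics/w3.png',cv2.resize(w['color'][185:295,360:520],None,fx=5,fy=5,interpolation=cv2.INTER_CUBIC))
# reference overlays: projections at guesses
for h in (0,23,46): print(h,proj(w,[648.5,-43,112+h]),proj(c,[648.5,-43,112+h]),proj(t,[648.5,-43,112+h]))
l=cv2.createLineSegmentDetector()
for n,p,box in(('w',w,(360,185,520,295)),('t',t,(240,140,400,200))):
    x0,y0,x1,y1=box
    L=l.detect(cv2.cvtColor(p['color'],cv2.COLOR_BGR2GRAY)[y0:y1,x0:x1].copy())[0][:,0]+[x0,y0,x0,y0]
    R=cv2.Rodrigues(p['rvec'])[0];C=-R.T@p['tvec'].ravel()
    for q in L:
        if np.hypot(q[2]-q[0],q[3]-q[1])<35: continue
        P=[]
        for u in (q[:2],q[2:]):
            d=R.T@np.linalg.inv(p['K'])@[*u,1]; P.append(C+d*(150-C[2])/d[2])
        v=P[1]-P[0]; v*=np.sign(v[1])
        print(n,np.round(q),'yaw',round(np.degrees(np.arctan2(-v[0],v[1])),2))
```

```text
0 [[432.67515194 237.97140447]] [[353.75789052 198.81596144]] [[336.69473589 169.12151449]]
23 [[439.75697206 246.35120031]] [[354.22915154 191.6886395 ]] [[337.22674343 166.37233903]]
46 [[447.80761645 255.87738923]] [[354.70802236 184.44622753]] [[337.78242637 163.50081975]]
w [401. 263. 518. 259.] yaw -4.33
w [454. 286. 504. 285.] yaw -4.45
w [361. 197. 499. 193.] yaw -4.26
w [518. 255. 397. 259.] yaw -4.38
w [414. 289. 453. 288.] yaw -4.03
w [372. 226. 518. 221.] yaw -4.08
w [518. 274. 483. 275.] yaw -4.28
w [464. 276. 409. 277.] yaw -4.5
w [514. 196. 361. 201.] yaw -4.16
w [422. 235. 378. 237.] yaw -4.51
w [518. 232. 463. 234.] yaw -4.59
w [509. 204. 421. 207.] yaw -3.87
w [418. 208. 383. 208.] yaw -5.92
w [439. 211. 508. 209.] yaw -4.17
t [377. 160. 331. 159.] yaw -4.3
t [329. 159. 251. 156.] yaw -3.87
t [376. 190. 289. 187.] yaw -4.18
t [247. 151. 391. 157.] yaw -4.18
t [368. 172. 287. 170.] yaw -4.07
t [319. 161. 382. 164.] yaw -4.6
t [289. 184. 378. 187.] yaw -4.17
t [376. 151. 253. 147.] yaw -4.09
t [289. 166. 329. 168.] yaw -4.69
t [332. 178. 291. 177.] yaw -3.95
```

View pics/w3.png

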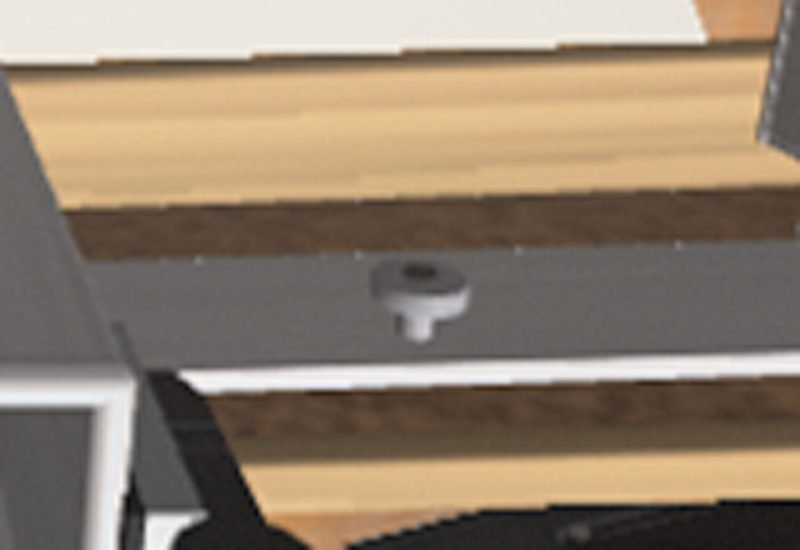

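View pics/t2.png

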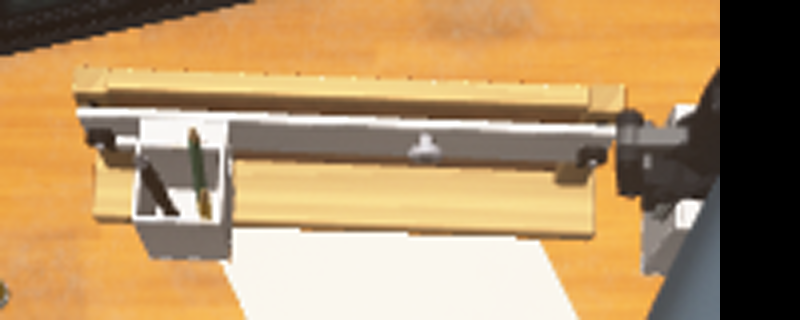

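The wrist crop puts the stud neck middle at about (443.6,247.8) full-frame. In the top crop the neck is near (336.3,165.8). The line fits give a stand yaw of -4.2°. Next I'll triangulate the stud and measure the cup rim in the same wrist picture.

Run:
```python
from h import *
import pickle
from scipy.optimize import least_squares
w,t,c=pickle.load(open('p.pkl','rb'))
f=lambda X:np.r_[(proj(w,X)[0]-[443.6,247.8]),(proj(t,X)[0]-[336.3,165.8])*1.,(proj(c,X)[0]-[355,191])*.7]
r=least_squares(f,[648,-43,135]);print(r.x,r.fun)
def ray(p,u,z):
    R=cv2.Rodrigues(p['rvec'])[0];C=-R.T@p['tvec'].ravel();d=R.T@np.linalg.inv(p['K'])@[*u,1];return C+d*(z-C[2])/d[2]
for z in (120,135,150): print(z,ray(w,(443.6,247.8),z),ray(t,(336.3,165.8),z))
# cup rim
s=observe();T=s['tool_pos'];O=s['orientation']
l=cv2.createLineSegmentDetector()
L=l.detect(cv2.cvtColor(w['color'],cv2.COLOR_BGR2GRAY)[180:370,250:400].copy())[0][:,0]+[250,180,250,180]
for q in L:
    if np.hypot(q[2]-q[0],q[3]-q[1])>40:
        a=O.T@(ray(w,q[:2],T[2]+19)-T);b=O.T@(ray(w,q[2:],T[2]+19)-T);print(np.round(q),np.round(a[:2],1),np.round(b[:2],1))
```

```text
[649.7445802  -39.67777431 137.24396175] [-0.35122105  0.07713379 -0.37569473 -0.13494944 -0.74613309 -0.41740616]
120 [659.68347841 -31.94852175 120.        ] [654.8444948  -41.83690353 120.        ]
135 [650.98692862 -38.30855615 135.        ] [650.07406499 -40.75820169 135.        ]
150 [642.29037883 -44.66859055 150.        ] [645.30363518 -39.67949985 150.        ]
[277. 349. 325. 355.] [-24.1 -21.3] [-27.8   1.4]
[324. 354. 369. 349.] [-27.4   1.2] [-24.3  22.6]
[382. 300. 387. 259.] [ 3.7 26.8] [23.9 27.6]
[259. 263. 264. 306.] [ 22.3 -26.1] [  0.5 -25.8]
[268. 266. 381. 265.] [ 20.7 -22.6] [21. 25.]
[272. 324. 267. 267.] [ -9.7 -22.9] [ 20.5 -23. ]
[379. 267. 373. 346.] [20.4 24.4] [-22.3  24.4]
[287. 193. 357. 193.] [ 53.1 -13.3] [52.9 13.7]
[373. 346. 273. 346.] [-22.5  24.3] [-22.6 -23. ]
[384. 260. 262. 261.] [23.5 26.4] [ 23.4 -25. ]
[264. 249. 287. 192.] [ 29.  -23.7] [ 53.3 -13.4]
[276. 325. 288. 268.] [ -9.9 -20.7] [ 19.8 -14.2]
[371. 334. 357. 269.] [-15.6  22.9] [19.1 15. ]
```

>>> carry_out(rows=[0, 0, 0, -0.33, 0.4, 0, 0.4, 0.6, 0, 0.4, 0, 0.4, 0.8, 0, 0.4, 0, 0.4, 0.8, 0, 0.4, 0, 0.4, 0.7, 0, 0.4, 0, 0, 0.3, 0, 0.4, 0, 0, 0, 0, 0.4, 0, 0, 0, 0, 0.4])

```text
clock: 7.22
tool_pos: [565.3, -98.0, 158.7]
orientation: [[-0.997, 0.074, 0.003], [0.074, 0.997, -0.001], [-0.003, -0.001, -1.0]]
ft_force: [0.8, -0.9, -1.7]
grip_width: 53.4
gripper_force: 64.0
```

```bash
cat >> h.py <<'E'
S=np.array([650.,-41,137.2]);a=np.radians(-4.2);ex=np.array([np.cos(a),np.sin(a)]);ey=np.array([-np.sin(a),np.cos(a)])
def st():
    s=observe();T=s['tool_pos'];O=s['orientation'];v=S[:2]-T[:2]
    print(s['clock'],'T',np.round(T,1),'yaw',round(np.degrees(np.arctan2(-O[0,1],O[1,1])),2),'ahead to fit',round(v@ex-41.4,1),'d',round(v@ey,1),'stud-cupc z',round(S[2]-T[2]+29,1),'F',np.round(s['ft_force'],1),'tau',np.round(s['torque'],2),round(s['grip_width'],1))
E
python3 - <<'E'
from h import *
st()
E
```

```text
7.225 T [565.3 -98.  158.7] yaw -4.22 ahead to fit 38.9 d 63.1 stud-cupc z 7.5 F [ 0.8 -0.9 -1.7] tau [-0.04  0.03 -0.  ] 53.4
```

>>> carry_out(rows=[-0.2, 0, 0.1, 0, 0.4, -0.3, 0, 0, 0, 0.4, -0.2, 0, 0, 0, 0.4, 0, 0, 0, 0, 0.4, 0, 0, 0, 0, 0.4])

```text
clock: 7.85
tool_pos: [599.0, -99.5, 151.7]
orientation: [[-0.997, 0.073, -0.0], [0.073, 0.997, 0.0], [0.0, -0.0, -1.0]]
ft_force: [-0.7, 0.3, -1.6]
grip_width: 53.2
gripper_force: 64.0
```

>>> carry_out(rows=[-0.03, 0, 0, 0, 0.4, 0, 0, 0, 0, 0.4, -0.03, 0, 0, 0, 0.4, 0, 0, 0, 0, 0.4])

```text
clock: 8.35
tool_pos: [602.2, -99.6, 151.7]
orientation: [[-0.997, 0.073, 0.0], [0.073, 0.997, -0.0], [-0.0, -0.0, -1.0]]
ft_force: [0.6, 0.2, -2.1]
grip_width: 53.5
gripper_force: 64.0
```

>>> carry_out(rows=[-0.03, 0, 0, 0, 0.4, 0, 0, 0, 0, 0.4])

```text
clock: 8.6
tool_pos: [603.7, -99.7, 151.7]
orientation: [[-0.997, 0.073, 0.0], [0.073, 0.997, 0.0], [-0.0, 0.0, -1.0]]
ft_force: [-0.5, 0.1, -3.0]
grip_width: 53.6
gripper_force: 64.0
```

>>> carry_out(rows=[-0.02, 0, 0, 0, 0.4, 0, 0, 0, 0, 0.4])

```text
clock: 8.85
tool_pos: [604.3, -99.8, 151.6]
orientation: [[-0.997, 0.073, -0.001], [0.073, 0.997, 0.0], [0.001, 0.0, -1.0]]
ft_force: [-1.4, 0.3, -1.5]
grip_width: 53.3
gripper_force: 64.0
```

>>> carry_out(rows=[-0.02, 0, 0, 0, 0.4, 0, 0, 0, 0, 0.4])

```text
clock: 9.1
tool_pos: [604.3, -99.7, 151.7]
orientation: [[-0.997, 0.073, -0.003], [0.073, 0.997, 0.0], [0.003, -0.0, -1.0]]
ft_force: [-5.5, 1.2, 0.7]
grip_width: 53.4
gripper_force: 64.2
```

>>> carry_out(rows=[-0.02, 0, 0, 0, 0.4, 0, 0, 0, 0, 0.4])

```text
clock: 9.35
tool_pos: [604.4, -99.8, 151.7]
orientation: [[-0.997, 0.073, -0.005], [0.073, 0.997, 0.0], [0.005, -0.0, -1.0]]
ft_force: [-6.9, 1.0, 2.2]
grip_width: 53.0
gripper_force: 64.4
```

>>> carry_out(rows=[0.09, 0, 0, 0, 0.4, 0, 0, 0, 0, 0.4, 0, 0.06, 0, 0, 0.4, 0, 0.06, 0, 0, 0.4, 0, 0.06, 0, 0, 0.4, 0, 0.06, 0, 0, 0.4, 0, 0, 0, 0, 0.4])

```text
clock: 10.22
tool_pos: [603.0, -87.3, 151.7]
orientation: [[-0.997, 0.072, -0.0], [0.072, 0.997, -0.0], [0.0, -0.0, -1.0]]
ft_force: [-0.5, -0.2, -1.5]
grip_width: 53.4
gripper_force: 64.0
```

>>> carry_out(rows=[0, 0.06, 0, 0, 0.4, 0, 0.06, 0, 0, 0.4, 0, 0.06, 0, 0, 0.4, 0, 0.06, 0, 0, 0.4, 0, 0, 0, 0, 0.4])

```text
clock: 10.85
tool_pos: [603.8, -75.4, 151.7]
orientation: [[-0.997, 0.072, -0.0], [0.072, 0.997, 0.0], [0.0, 0.0, -1.0]]
ft_force: [-0.2, -0.4, -1.7]
grip_width: 53.1
gripper_force: 64.0
```

Run:
```python
from h import *
st();c=camera('scene');cv2.imwrite('pics/c4.png',cv2.resize(c['color'][130:250,290:410],None,fx=5,fy=5,interpolation=cv2.INTER_CUBIC))
```

```text
10.85 T [603.8 -75.4 151.7] yaw -4.15 ahead to fit 2.1 d 37.7 stud-cupc z 14.5 F [-0.2 -0.4 -1.7] tau [-0.01  0.04 -0.01] 53.1
```

View pics/c4.png

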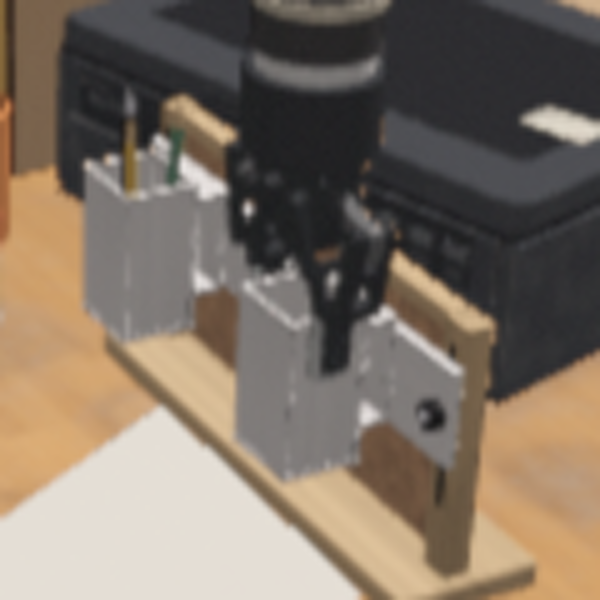

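The scene crop shows the cup at the rail, upright and clear of its twin. No contact force so far. Next I'll raise it slowly to feel the stud on the tongue.

>>> carry_out(rows=[0, 0, -0.03, 0, 0.4, 0, 0, -0.03, 0, 0.4, 0, 0, -0.02, 0, 0.4, 0, 0, 0, 0, 0.4])

```text
clock: 11.4
tool_pos: [604.0, -75.8, 155.9]
orientation: [[-0.997, 0.073, 0.0], [0.073, 0.997, -0.0], [-0.0, -0.0, -1.0]]
ft_force: [0.2, 0.5, -1.9]
grip_width: 53.3
gripper_force: 64.0
```

>>> carry_out(rows=[0, 0, -0.02, 0, 0.4, 0, 0, -0.02, 0, 0.4, 0, 0, 0, 0, 0.4])

```text
clock: 11.78
tool_pos: [603.9, -75.7, 157.9]
orientation: [[-0.997, 0.073, 0.0], [0.073, 0.997, -0.0], [-0.0, -0.0, -1.0]]
ft_force: [-0.0, -0.9, -2.2]
grip_width: 53.1
gripper_force: 64.0
```

>>> carry_out(rows=[0, 0, -0.02, 0, 0.4, 0, 0, 0, 0, 0.4])

```text
clock: 12.02
tool_pos: [603.9, -75.7, 158.9]
orientation: [[-0.997, 0.073, 0.0], [0.073, 0.997, -0.0], [-0.0, -0.0, -1.0]]
ft_force: [-0.6, -0.5, -2.0]
grip_width: 53.2
gripper_force: 64.0
```

>>> carry_out(rows=[0, 0, -0.02, 0, 0.4, 0, 0, 0, 0, 0.4])

```text
clock: 12.28
tool_pos: [603.9, -75.7, 159.9]
orientation: [[-0.997, 0.073, 0.0], [0.073, 0.997, -0.0], [-0.0, -0.0, -1.0]]
ft_force: [0.5, -1.0, -2.0]
grip_width: 53.3
gripper_force: 64.0
```

>>> carry_out(rows=[0, 0, -0.02, 0, 0.4, 0, 0, 0, 0, 0.4])

```text
clock: 12.52
tool_pos: [603.9, -75.7, 160.8]
orientation: [[-0.997, 0.073, 0.0], [0.073, 0.997, -0.0], [-0.0, -0.0, -1.0]]
ft_force: [-0.2, 0.5, -1.9]
grip_width: 53.3
gripper_force: 64.0
```

>>> carry_out(rows=[0, 0, -0.02, 0, 0.4, 0, 0, 0, 0, 0.4])

```text
clock: 12.78
tool_pos: [603.8, -75.7, 161.4]
orientation: [[-0.997, 0.073, -0.0], [0.073, 0.997, 0.0], [0.0, 0.0, -1.0]]
ft_force: [0.2, 0.5, -2.6]
grip_width: 53.4
gripper_force: 63.8
```

>>> carry_out(rows=[0, 0, -0.02, 0, 0.4, 0, 0, 0, 0, 0.4])

```text
clock: 13.02
tool_pos: [603.7, -75.7, 161.7]
orientation: [[-0.997, 0.073, -0.001], [0.073, 0.997, 0.0], [0.001, 0.0, -1.0]]
ft_force: [2.9, 0.8, -7.1]
grip_width: 53.6
gripper_force: 64.2
```

Contact at TCP z ≈ 161.3, which matches the camera estimate. I'll drop to mid-slot and slide left.

>>> carry_out(rows=[0, 0, 0.055, 0, 0.4, 0, 0, 0, 0, 0.4, 0, 0.05, 0, 0, 0.4, 0, 0.05, 0, 0, 0.4, 0, 0.05, 0, 0, 0.4, 0, 0.05, 0, 0, 0.4, 0, 0, 0, 0, 0.4])

```text
clock: 13.9
tool_pos: [604.6, -65.4, 159.9]
orientation: [[-0.997, 0.072, -0.0], [0.072, 0.997, 0.0], [0.0, 0.0, -1.0]]
ft_force: [0.8, 0.4, -2.3]
grip_width: 53.4
gripper_force: 65.1
```

>>> carry_out(rows=[0, 0.05, 0, 0, 0.4, 0, 0.05, 0, 0, 0.4, 0, 0.05, 0, 0, 0.4, 0, 0.05, 0, 0, 0.4, 0, 0, 0, 0, 0.4])

```text
clock: 14.52
tool_pos: [605.3, -55.5, 160.0]
orientation: [[-0.997, 0.072, 0.0], [0.072, 0.997, -0.0], [-0.0, -0.0, -1.0]]
ft_force: [-0.4, -0.0, -1.4]
grip_width: 53.0
gripper_force: 65.1
```

```bash
python3 -c "
from h import *
st()"
```

```text
14.525 T [605.3 -55.5 160. ] yaw -4.15 ahead to fit 2.1 d 17.7 stud-cupc z 6.2 F [-0.4 -0.  -1.4] tau [ 0.03  0.   -0.01] 53.0
```

>>> carry_out(rows=[0, 0.06, 0, 0, 0.4, 0, 0.06, 0, 0, 0.4, 0, 0.06, 0, 0, 0.4, 0, 0.06, 0, 0, 0.4, 0, 0, 0, 0, 0.4])

```text
clock: 15.15
tool_pos: [606.2, -43.5, 159.9]
orientation: [[-0.997, 0.072, -0.0], [0.072, 0.997, 0.0], [0.0, 0.0, -1.0]]
ft_force: [0.9, -0.2, -2.7]
grip_width: 53.4
gripper_force: 65.1
```

>>> carry_out(rows=[0, 0.04, 0, 0, 0.4, 0, 0.04, 0, 0, 0.4, 0, 0, 0, 0, 0.4])

```text
clock: 15.52
tool_pos: [606.5, -39.6, 160.0]
orientation: [[-0.997, 0.073, 0.0], [0.073, 0.997, -0.0], [-0.0, -0.0, -1.0]]
ft_force: [0.7, 0.1, -2.3]
grip_width: 53.5
gripper_force: 65.1
```

>>> carry_out(rows=[0, 0.03, 0, 0, 0.4, 0, 0, 0, 0, 0.4])

```text
clock: 15.78
tool_pos: [606.6, -38.2, 159.9]
orientation: [[-0.997, 0.073, -0.0], [0.073, 0.997, 0.0], [0.0, 0.0, -1.0]]
ft_force: [-0.5, -0.6, -2.7]
grip_width: 53.2
gripper_force: 65.1
```

>>> carry_out(rows=[0, 0.03, 0, 0, 0.4, 0, 0, 0, 0, 0.4])

```text
clock: 16.02
tool_pos: [606.7, -36.7, 160.0]
orientation: [[-0.997, 0.073, 0.0], [0.073, 0.997, 0.0], [-0.0, 0.0, -1.0]]
ft_force: [0.6, 0.5, -1.6]
grip_width: 53.1
gripper_force: 65.1
```

>>> carry_out(rows=[0, 0.02, 0, 0, 0.4, 0, 0, 0, 0, 0.4])

```text
clock: 16.27
tool_pos: [606.8, -35.7, 159.9]
orientation: [[-0.997, 0.073, -0.0], [0.073, 0.997, 0.0], [0.0, 0.0, -1.0]]
ft_force: [-0.1, -0.2, -2.4]
grip_width: 53.3
gripper_force: 65.1
```

>>> carry_out(rows=[0, 0.02, 0, 0, 0.4, 0, 0, 0, 0, 0.4])

```text
clock: 16.52
tool_pos: [606.8, -35.3, 160.0]
orientation: [[-0.997, 0.073, -0.0], [0.073, 0.997, -0.001], [0.0, -0.001, -1.0]]
ft_force: [0.3, -2.1, -2.2]
grip_width: 53.2
gripper_force: 65.1
```

>>> carry_out(rows=[0, 0.02, 0, 0, 0.4, 0, 0, 0, 0, 0.4])

```text
clock: 16.77
tool_pos: [606.8, -35.1, 160.0]
orientation: [[-0.997, 0.074, -0.0], [0.074, 0.997, -0.003], [0.0, -0.003, -1.0]]
ft_force: [-0.4, -5.0, -3.1]
grip_width: 53.4
gripper_force: 65.1
```

>>> carry_out(rows=[0, -0.076, 0, 0, 0.4, 0, 0, 0, 0, 0.4, 0, 0, 0.04, 0, 0.4, 0, 0, 0.04, 0, 0.4, 0, 0, 0.04, 0, 0.4, 0, 0, 0, 0, 0.4])

```text
clock: 17.52
tool_pos: [606.4, -37.4, 153.5]
orientation: [[-0.997, 0.073, -0.001], [0.073, 0.997, 0.0], [0.001, 0.0, -1.0]]
ft_force: [1.1, 0.5, -1.4]
grip_width: 53.3
gripper_force: 65.0
```

>>> carry_out(rows=[0, 0, 0.04, 0, 0.4, 0, 0, 0.04, 0, 0.4, 0, 0, 0.04, 0, 0.4, 0, 0, 0, 0, 0.4])

```text
clock: 18.02
tool_pos: [606.4, -37.6, 147.6]
orientation: [[-0.997, 0.073, -0.001], [0.073, 0.997, 0.0], [0.001, 0.0, -1.0]]
ft_force: [0.5, -0.0, -1.1]
grip_width: 53.4
gripper_force: 65.0
```

>>> carry_out(rows=[0, 0, 0.02, 0, 0.4, 0, 0, 0, 0, 0.4])

```text
clock: 18.27
tool_pos: [606.6, -37.6, 146.9]
orientation: [[-0.997, 0.073, -0.0], [0.073, 0.997, -0.0], [0.0, -0.0, -1.0]]
ft_force: [-0.4, -0.6, -3.4]
grip_width: 53.2
gripper_force: 65.0
```

>>> carry_out(rows=[0, 0, 0.02, 0, 0.4, 0, 0, 0, 0, 0.4])

```text
clock: 18.52
tool_pos: [606.6, -37.6, 145.9]
orientation: [[-0.997, 0.073, -0.0], [0.073, 0.997, -0.0], [0.0, -0.0, -1.0]]
ft_force: [-0.2, 0.0, -2.1]
grip_width: 53.2
gripper_force: 65.0
```

>>> carry_out(rows=[0, 0, 0.02, 0, 0.4, 0, 0, 0, 0, 0.4])

```text
clock: 18.77
tool_pos: [606.7, -37.6, 145.0]
orientation: [[-0.997, 0.073, 0.0], [0.073, 0.997, -0.0], [-0.0, -0.0, -1.0]]
ft_force: [0.4, 0.6, -2.7]
grip_width: 53.0
gripper_force: 65.0
```

>>> carry_out(rows=[0, 0, 0.02, 0, 0.4, 0, 0, 0, 0, 0.4])

```text
clock: 19.02
tool_pos: [606.8, -37.6, 144.7]
orientation: [[-0.997, 0.073, 0.001], [0.073, 0.997, -0.0], [-0.001, -0.0, -1.0]]
ft_force: [-2.1, 0.7, 1.6]
grip_width: 53.3
gripper_force: 65.4
```

>>> carry_out(rows=[0, 0, 0, 0, 0.66, 0, 0, 0, 0, 0.7, 0, 0, 0, 0, 0.8, 0, 0, 0, 0, 0.9, 0, 0, 0, 0, 0.9, 0, 0, 0, 0, 0.9], newtons=20)

```text
clock: 19.77
tool_pos: [606.6, -37.6, 143.9]
orientation: [[-0.997, 0.073, -0.0], [0.073, 0.997, -0.0], [0.0, -0.0, -1.0]]
ft_force: [0.0, -0.4, -0.2]
grip_width: 76.9
gripper_force: 0.0
```

Run:
```python
from h import *
st();w=camera('wrist');c=camera('scene');cv2.imwrite('pics/w5.png',w['color'])
for p in (w,c): mk(p,['cup_center','cup_notch','cup_slot'])
```

```text
19.775 T [606.6 -37.6 143.9] yaw -4.17 ahead to fit 2.1 d -0.2 stud-cupc z 22.3 F [ 0.  -0.4 -0.2] tau [-0.02  0.02 -0.06] 76.9
cup_center [610.3 -40.  109.2] 0.98
cup_notch [645.5 -41.1 134.4] 0.79
cup_slot [648.9 -14.5 122.3] 0.87
cup_center [608.7 -37.1 112.1] 0.62
cup_notch [645.5 -41.5 138.7] 0.79
cup_slot [655.8 -17.1 122. ] 0.87
```

View pics/w5.png

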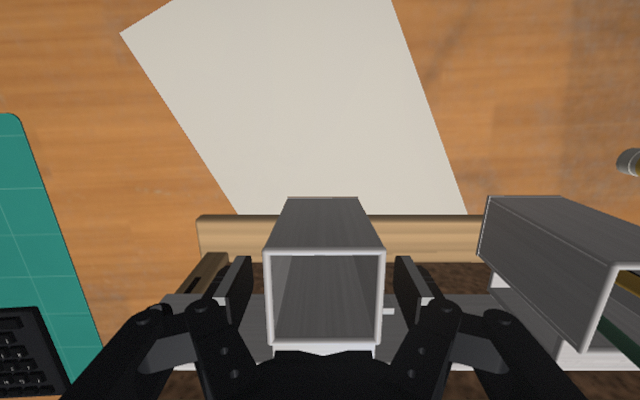

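The wrist view shows the cup hanging at (325,300), with both fingers clear of its walls. Retreating straight up, then back.

>>> carry_out(rows=[0, 0, -0.2, 0, 0.9, 0, 0, -0.4, 0, 0.9, 0, 0, -0.6, 0, 0.9, 0, 0, -0.8, 0, 0.9, 0.6, 0, -0.4, 0, 0.9, 0.8, 0, 0, 0, 0.9, 0.8, 0, 0, 0, 0.9, 0, 0, 0, 0, 0.9, 0, 0, 0, 0, 0.9, 0, 0, 0, 0, 0.9, 0, 0, 0, 0, 0.9])

```text
clock: 21.55
tool_pos: [497.7, -29.7, 263.9]
orientation: [[-0.997, 0.073, 0.0], [0.073, 0.997, -0.0], [-0.0, 0.0, -1.0]]
ft_force: [-0.1, -0.4, -0.4]
grip_width: 77.2
gripper_force: 0.0
```

Run:
```python
from h import *
st();c=camera('scene');t=camera('top');cv2.imwrite('pics/c6.png',cv2.resize(c['color'][130:250,290:410],None,fx=5,fy=5,interpolation=cv2.INTER_CUBIC))
for p in (t,c): mk(p,['cup_center','cup_notch','cup_slot'])
```

```text
21.55 T [497.7 -29.7 263.9] yaw -4.17 ahead to fit 111.3 d -0.1 stud-cupc z -97.7 F [-0.1 -0.4 -0.4] tau [0.03 0.   0.08] 77.2
cup_notch [648.7 -43.  135. ] 0.88
cup_slot [652.  -18.2 120.9] 0.88
```

View pics/c6.png

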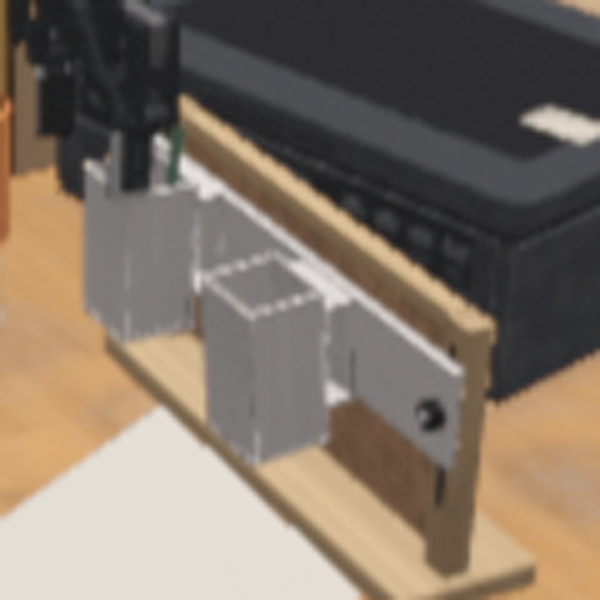

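The cup hangs at (265,360) in the crop, level with its twin, and the gripper is well clear.

```bash
python3 -c "
from plant import *
print(hand_in())"
```

```text
the job is handed in; nothing more can be done
None
```

The grey cup hangs on the free right-hand stud with the stud home in its notch. The gripper has let go and stands clear, and the job was handed in at about 21.6 s.

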